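Clear and hold open the filament dryer

TASK

A printed heel pad has been left on the lid of the filament drying box. First, while the lid stays shut, move the pad into the shallow tray, laying it flat rather than dropping it; then raise the spring-shut lid by its grip to 45 degrees and finish while still holding it there steadily, so that I can take the spool out. Do not let the lid slam, and leave the loose spool, the jar and the scraper on the bench where they are.

Things in the scene. Friction and masses are not known exactly. Their poses are not given: they have to be found in the camera images.
- dryer: drying box fixed to the bench: grey open tub 240 (x) x 260 (y) x 110 mm high with a filament spool inside, covered by the lid. Origin: centre of its underside on the bench; +x points away from the grip side to the hinge side, z up.
- lid_hinge (a point): centre of the hinge line of the lid, on the far (+x of the dryer) rim, 120 mm from the dryer's centre and 110 mm above the bench; fixed to the dryer. The hinge line runs along the dryer's y axis.
- lid (a joint): opening angle of the lid in rad: 0 shut and level, grows as the front edge rises, 1.35 at its stop; 45 degrees is 0.785. The lid is a flat grey frame 12 mm thick with a smoky window, 240 x 260 mm, 0.4 kg; when shut its top is 122 mm above the bench. A spring and its weight always push it shut: it takes about 4 N at the grip at 45 degrees.
- lid_grip (a point): the lid's grip: a black upright fin at mid front edge, 14 mm thick (dryer y), 34 mm long (x), round top 47 mm above the lid's top. The point is inside the fin, midway, 30 mm above the lid's top face; lid shut, it is 222 mm in dryer -x from the hinge and 42 mm above it. It turns with the lid; its flat sides stay upright, so fingers on them can keep pointing down while it turns between them.
- pad_mid (a point): the printed heel pad, a loose white D-shaped block lying flat on the lid at the start: 70 mm long (its x, round end at +x), 50 mm wide (its y), 18 mm thick, 60 g. This point is at its centre, half-way up, 9 mm above what it lies on; it lies within 60 mm of the middle of the lid.
- pad: the same heel pad; origin at the centre of its underside.
- tray: shallow open grey tray fixed to the bench, 200 (x) x 180 (y) x 22 mm high, walls and floor 4 mm thick, on the left or the right of the dryer. Origin: centre of its underside.
- spool: loose filament spool lying flat on the bench on the other side of the dryer, black flanges, 150 mm diameter, 56 mm high; leave alone. Origin: centre of its underside.
- jar: jar of bed adhesive, 56 mm diameter, 90 mm high, white with a black cap; leave alone. Origin: centre of its underside.
- scraper: scraper with a black handle and a steel blade, about 155 mm long, 40 mm wide and 18 mm high, lying on the bench between the robot and the dryer; leave alone. Origin: on its underside near the middle, x towards the blade.

How it is judged:
By the outcome, as a careful person would: the job done as asked, in the order asked, and still so for the second after the job is handed in, while the arm keeps its last pose, push and grip.
It also fails if it takes over 54 s, if anything falls off the work surface, if the arm or the gripper's body presses on something with over 40 N, if the wrist force passes 120 N, or if a joint passes its speed limit or range.

ROBOT

A 7-joint arm with a two-finger parallel gripper is mounted at the origin on the work surface. World frame = base frame: x ahead of the robot, y to its left, z up, the work surface at z = 0. Lengths are in m, angles in rad, forces in N, time in s.
With the tool pointing down it reaches from about 0.425 to 0.875 m from the base axis. Payload 8.4 kg.
Tool frame: the origin (TCP) lies at the very end of the fingers, on their centre line; the grasp point (between the pads) lies 19 mm behind it (arm.grip_depth is the distance from the TCP to the grasp point, in m); x points along the fingers, z is the direction in which the jaws open and shut, and the axes are right-handed (so a half turn about x gives the same grasp; the last joint's range is limited). The gripper opens to 87 mm and grips with 3 to 60 N. Pads are 19 mm wide; open, the fingers measure 117 mm over their backs; the gripper's body (75 mm by 190 mm) begins 51 mm behind the grasp point.
Start: joints at [-1.332, 0.333, 0.04, 1.465, -0.013, 1.343, -0.059], TCP at [0.215, 0.613, 0.192] pointing down, gripper open.
Joint ranges: [-2.58, 2.58], [-0.38, 2.09], [-1.3, 1.39], [0.25, 2.4], [-1.5, 4.64], [0.08, 2.09], [-2.65, 2.65]. Speed limits (rad/s): [2.22, 2.22, 2.79, 2.79, 3.14, 3.14, 3.14].

INTERFACE

Orientations are given as a unit quaternion [w, x, y, z].
In Python, from workcell import read_state, vision, arm gives the robot as it stands. The module is installed in compiled form; this text tells all that it offers.
- The arm moves only by the tool drive_tool, never from a script. Its argument "rows" is a list of rows, each an object with "offset": the shift along the world's x, y, z in cm, a list of three; "yaw": the turn about the world's z in rad. In form: [{"offset": [x, y, z], "yaw": yaw}, ...]. A call has 1 to 8 rows; each row shifts and turns the commanded pose from where the row before left it; what a row does not reach is not made up. A row lasts 1/8 s, in which the tool goes at most 62.5 mm and 10.7 degrees, less where a joint would pass 70% of its speed; a pose out of reach is approached as far as the arm can. A call with a gripper value outside its range is refused whole. "hand" is the closure in counts, from 0 (fully open) to 255 (shut), set as the call begins (left out, the last holds). The fingers move at their own pace and stop on an object; "newtons" is the grip in N (left out, the last holds). Time passes only in rows, so rows that do not move let the fingers close. It gives the time, the measured TCP pose, the force and the opening at its end, in the units of the state.
- read_state(): the state, without advancing time (a new reading comes with each control period).
- vision.read_camera(name): name is "side" or "top" or "wrist"; returns a dict with "pixels" (400x640x3 uint8, red, green, blue), "camera_matrix" (3x3 intrinsics, pixels), "pose" (4x4, takes a point from camera to world coordinates); the wrist camera has in their place "mount" (4x4, takes a point from camera to tool coordinates, whose origin is the TCP and whose axes are the tool frame's). Camera axes: x right, y up, looking along -z (the intrinsics and any distortion apply to the point x, -y, -z); pixel columns grow to the right and rows downward; lengths in m; the calibration is good to about 2 mm. A picture is of the moment at which its call begins: read the wrist's pose just before it. There is no depth.
- arm.finish_job(): hands the job in, once; it reports no verdict.
The state is a dict: "time": time; "qpos": joint angles; "dq": joint speeds; "effort": joint torques, N m; "ee_pos": TCP position; "orientation": TCP orientation; "ft_force": force on the tool from outside, world axes, zero at the start; "torque": the same for the moment, N m; "width": finger opening in m.
Only numpy, scipy, OpenCV 4.12 (cv2) and the standard library are available. Lean on these libraries where they do the work, as an engineer would, in place of code of your own. Each camera call takes 0.05 s, during which the arm holds its last target. There are 200 camera calls.

## Working session

There is one attempt and no reset: what is moved stays moved. The work goes in short steps, Python scripts to look and compute and a tool call to move; the robot and the scene stay as the last step left them, time stands still between calls to the robot, and variables do not carry over. Pictures are saved under pics/ and viewed, about 8 in all and at most 12, crops included, and the job is handed in when it is done.

Besides the shell and the picture viewer there is one more tool, called after "Request:" by a JSON object that holds its "api" and its "payload". drive_tool: Moves the arm, as the interface text tells. Its arguments: {"type":"object","properties":{"rows":{"type":"array"},"hand":{"type":"number"},"newtons":{"type":"number"}},"required":["rows"]}

```bash
mkdir -p pics; cat > h.py <<'E'
import numpy as np, cv2
from workcell import read_state, vision, arm
from scipy.spatial.transform import Rotation as R
def look(name, fn=None):
    s=read_state(); c=vision.read_camera(name)
    if name=='wrist':
        T=np.eye(4); q=s['orientation']; T[:3,:3]=R.from_quat([q[1],q[2],q[3],q[0]]).as_matrix(); T[:3,3]=s['ee_pos']
        P=T@np.array(c['mount'])
    else: P=np.array(c['pose'])
    if fn: cv2.imwrite('pics/'+fn, c['pixels'][:,:,::-1])
    return c['pixels'],np.array(c['camera_matrix']),P,c
def ray(K,P,uv):
    d=np.linalg.inv(K)@np.array([uv[0],uv[1],1.]); return P[:3,3],P[:3,:3]@(d*[1,-1,-1])
def onz(K,P,uv,z):
    o,d=ray(K,P,uv); return o+d*(z-o[2])/d[2]
def proj(K,P,X):
    p=P[:3,:3].T@(np.array(X)-P[:3,3]); p=K@(p*[1,-1,-1]); return p[:2]/p[2]
E
python3 - <<'E'
from h import *
for n in ('top','side'):
    i,K,P,c=look(n,n+'0.png'); print(n,K.round(1).tolist(),P.round(3).tolist(),[k for k in c])
print(read_state())
E
```

```text
top [[385.3, 0.0, 321.9], [0.0, 385.3, 197.9], [0.0, 0.0, 1.0]] [[-0.022, 0.998, -0.051, 0.502], [-1.0, -0.022, -0.006, -0.018], [-0.008, 0.05, 0.999, 1.015], [0.0, 0.0, 0.0, 1.0]] ['pixels', 'camera_matrix', 'pose']
side [[423.0, 0.0, 319.1], [0.0, 423.0, 209.7], [0.0, 0.0, 1.0]] [[-0.988, 0.086, -0.132, 0.409], [-0.157, -0.513, 0.844, 0.837], [0.005, 0.854, 0.521, 0.647], [0.0, 0.0, 0.0, 1.0]] ['pixels', 'camera_matrix', 'pose']
{'time': 0.1, 'qpos': array([-1.33220242,  0.33384048,  0.03991528,  1.46619603, -0.01338892,
        1.34329817, -0.05851672]), 'dq': array([ 1.29647687e-03, -2.88696507e-03,  7.88391166e-05, -1.90519477e-03,
        5.38136477e-04,  1.02223008e-03, -2.54125866e-04]), 'effort': array([ 4.63075528e-03, -6.57822061e+01,  1.34031001e+00, -4.04713476e+01,
       -5.97633398e-02,  4.06693120e-02,  4.64376126e-05]), 'ee_pos': array([0.21531343, 0.61279834, 0.19084222]), 'orientation': array([ 0.57654784, -0.40915373,  0.5773462 ,  0.40848154]), 'ft_force': array([0.14203772, 0.37084593, 0.79796909]), 'torque': array([-0.04314072,  0.0643199 ,  0.02899347]), 'width': 0.08685630851385213}
```

View pics/top0.png

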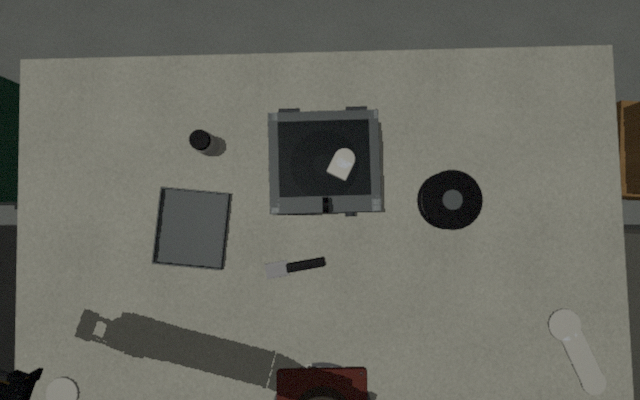

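View pics/side0.png

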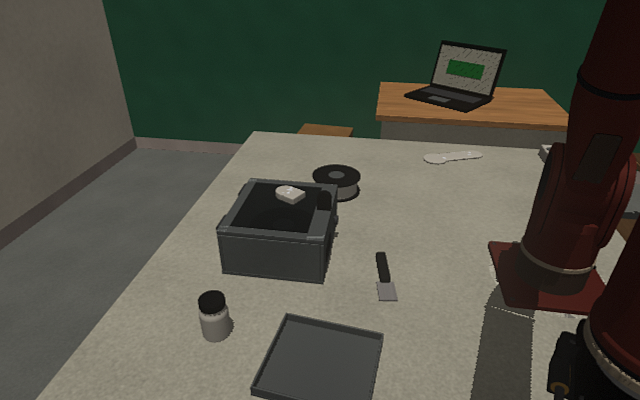

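The top view shows the pad near (342,163), the grip at (327,205), the tray at (192,228), the scraper at (295,267), the jar at (200,140) and the loose spool at (450,200). The side view agrees, with the tray on the robot's left (+y). Next I'll measure them.

```bash
python3 - <<'E'
from h import *
i,K,P,c=look('top')
g=i.max(2).astype(int)
def big(m,roi):
    x0,y0,x1,y1=roi; a=np.zeros(m.shape,np.uint8); a[y0:y1,x0:x1]=m[y0:y1,x0:x1]
    cs,_=cv2.findContours(a,cv2.RETR_EXTERNAL,cv2.CHAIN_APPROX_NONE); return max(cs,key=cv2.contourArea)
def w(uv,z): return onz(K,P,uv,z)[:2]
# pad
cp=big(g>140,(285,125,370,195))
pw=np.array([w(p[0],.140) for p in cp]).astype(np.float32)
print('pad rect',cv2.minAreaRect(pw*1000)); 
M=cv2.moments(pw*1000); print('centroid',M['m10']/M['m00'],M['m01']/M['m00'])
b=i[228,192]; print('tray floor',b,'bench',i[300,300],'lid frame',i[160,273],'grip',i[205,327],'window',i[180,300])
# tray: darker than bench
ct=big(g<115,(140,178,245,280)); tw=np.array([w(p[0],.022) for p in ct]).astype(np.float32)
print('tray',cv2.minAreaRect(tw*1000))
cg=big(g<35,(315,190,340,220)); print('grip px',cv2.boundingRect(cg)); gw=np.array([w(p[0],.169) for p in cg]).astype(np.float32); print('grip',cv2.minAreaRect(gw*1000))
cj=big(g<45,(180,120,215,155));(u,v),r=cv2.minEnclosingCircle(cj);print('jar',w((u,v),.09))
# lid corners guessed by eye
for uv in [(269,114),(378,110),(271,214),(383,212)]: print('lid',uv,w(uv,.122).round(3))
im=cv2.resize(i[95:285,140:400],None,fx=3,fy=3,interpolation=cv2.INTER_CUBIC); im=np.clip(im.astype(float)*1.6,0,255).astype(np.uint8)
cv2.imwrite('pics/crop1.png',im[:,:,::-1])
E
```

```text
pad rect ((626.5672607421875, -59.41226577758789), (44.93910217285156, 63.71037673950195), 62.122806549072266)
centroid 625.0294925755501 -58.702973092892364
tray floor [83 84 82] bench [124 125 114] lid frame [80 82 79] grip [21 21 17] window [31 35 36]
tray ((481.8753662109375, 325.3116149902344), (192.70372009277344, 203.52920532226562), 83.2306137084961)
grip px (323, 197, 7, 16)
grip ((530.1651000976562, -21.017545700073242), (13.194602966308594, 32.97781753540039), 88.728271484375)
jar [0.69709428 0.28180152]
lid (269, 114) [0.747 0.108]
lid (378, 110) [ 0.751 -0.148]
lid (271, 214) [0.513 0.107]
lid (383, 212) [ 0.511 -0.153]
```

View pics/crop1.png

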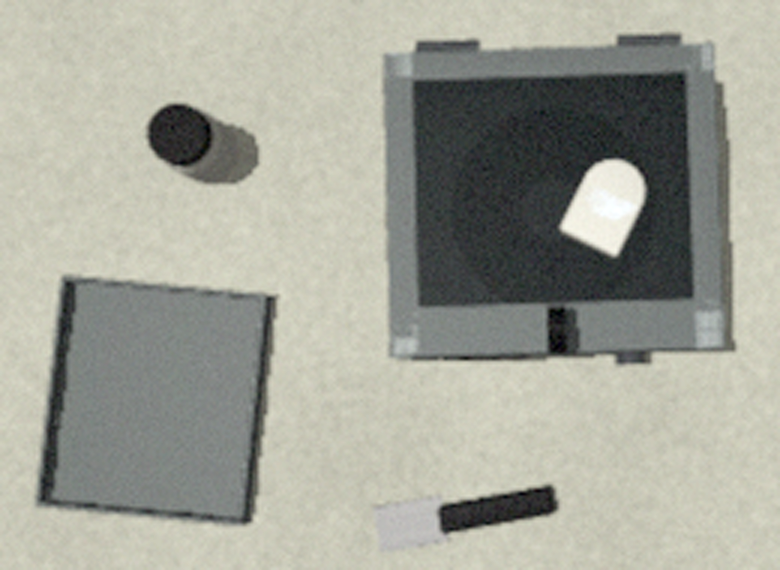

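```bash
cat >> h.py <<'E'
def yawinfo():
    s=read_state();q=s['orientation'];m=R.from_quat([q[1],q[2],q[3],q[0]]).as_matrix()
    return s, np.degrees(np.arctan2(m[1,2],m[0,2])), m[:,0].round(3)
E
python3 -c "
from h import *
s,y,a=yawinfo();print(y,a,s['ee_pos'],s['qpos'])"
```

```text
70.645363128849 [-0.    -0.001 -1.   ] [0.21529456 0.61287387 0.19095396] [-1.33219544  0.33378428  0.0398614   1.46604042 -0.01340956  1.34333999
 -0.05849654]
```

Request:
{"api": "drive_tool", "payload": {"rows": [{"offset":[0,0,3],"yaw":0},{"offset":[2,-3,4],"yaw":0},{"offset":[2.5,-4,2],"yaw":0},{"offset":[2.5,-4,0],"yaw":0},{"offset":[2.5,-4,0],"yaw":0},{"offset":[2.5,-4,0],"yaw":0},{"offset":[2.5,-4,0],"yaw":0},{"offset":[2.5,-4,0],"yaw":0}], "hand": 0}}

```text
time: 1.15
ee_pos: [0.386, 0.3417, 0.2815]
orientation: [0.577, -0.409, 0.577, 0.409]
ft_force: [0.6, 0.4, 0.6]
width: 0.0869
```

Request:
{"api": "drive_tool", "payload": {"rows": [{"offset":[3,-5,0],"yaw":-0.05},{"offset":[3,-5,0],"yaw":-0.05},{"offset":[3,-5,0],"yaw":-0.05},{"offset":[3,-5,0],"yaw":0},{"offset":[3,-5,0],"yaw":0},{"offset":[3,-5,0],"yaw":0},{"offset":[3,-5,0],"yaw":0},{"offset":[3.1,-5.1,-2],"yaw":0}]}}

```text
time: 2.15
ee_pos: [0.6278, -0.0588, 0.2629]
orientation: [0.607, -0.365, 0.605, 0.364]
ft_force: [0.2, 0.5, -0.2]
width: 0.0869
```

Request:
{"api": "drive_tool", "payload": {"rows": [{"offset":[0,0,-1],"yaw":0},{"offset":[0,0,0],"yaw":0}]}}

```text
time: 2.4
ee_pos: [0.6256, -0.057, 0.2506]
orientation: [0.605, -0.364, 0.607, 0.365]
ft_force: [-0.5, -0.2, 0.7]
width: 0.0874
```

```bash
python3 - <<'E'
from h import *
s,y,a=yawinfo(); print(s['ee_pos'],y,a)
i,K,P,c=look('wrist','w1.png')
cs,_=cv2.findContours(((i.min(2)>120)).astype(np.uint8),cv2.RETR_EXTERNAL,cv2.CHAIN_APPROX_NONE)
for k in sorted(cs,key=cv2.contourArea)[-3:]:
    pw=np.array([onz(K,P,p[0],.140)[:2] for p in k]).astype(np.float32)
    print(cv2.contourArea(k),cv2.boundingRect(k),cv2.minAreaRect(pw*1000))
E
```

```text
[ 0.62556904 -0.05702771  0.25058045] 62.03454979518623 [-0.002  0.    -1.   ]
7763.0 (193, 308, 240, 47) ((775.7360229492188, -144.31895446777344), (283.2637939453125, 63.76676940917969), 62.74738693237305)
29275.0 (0, 0, 219, 281) ((494.3700866699219, -237.96531677246094), (240.75717163085938, 268.5428161621094), 59.747684478759766)
68450.5 (174, 0, 466, 281) ((653.8453369140625, 58.972412109375), (474.5546569824219, 269.37554931640625), 62.02526092529297)
```

View pics/w1.png

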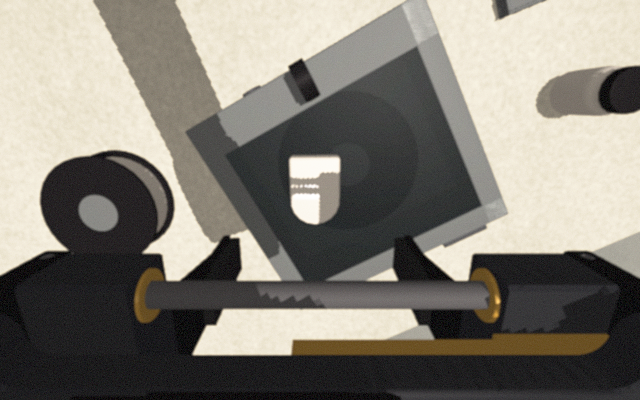

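The wrist view shows the pad at about (289–341, 155–224), aligned with the jaws. The grip is at about (303,82).

```bash
python3 - <<'E'
from h import *
s,y,a=yawinfo()
i,K,P,c=look('wrist')
def m(roi,f,z):
    x0,y0,x1,y1=roi;a=np.zeros(i.shape[:2],np.uint8);a[y0:y1,x0:x1]=f[y0:y1,x0:x1]
    k=max(cv2.findContours(a,cv2.RETR_EXTERNAL,cv2.CHAIN_APPROX_NONE)[0],key=cv2.contourArea)
    pw=np.array([onz(K,P,p[0],z)[:2] for p in k]).astype(np.float32)
    print(cv2.boundingRect(k),cv2.minAreaRect(pw*1000))
m((270,140,365,240),i.min(2)>105,.140)
m((280,50,325,110),i.max(2)<55,.169)
for uv in [(186,131),(408,1),(507,212)]: print(onz(K,P,uv,.122))
E
```

```text
(288, 155, 52, 70) ((627.848388671875, -60.78593826293945), (50.562599182128906, 72.0560302734375), 62.13621139526367)
(297, 79, 21, 22) ((540.9639892578125, -20.746932983398438), (12.506318092346191, 16.86161231994629), 89.98241424560547)
[ 0.51689947 -0.14768466  0.122     ]
[0.51552286 0.09539603 0.122     ]
[0.75205327 0.11194482 0.122     ]
```

Request:
{"api": "drive_tool", "payload": {"rows": [{"offset":[0,-0.2,-2],"yaw":0},{"offset":[0,0,-3],"yaw":0},{"offset":[0,0,-3],"yaw":0},{"offset":[0,0,-2],"yaw":0},{"offset":[0,0,-1],"yaw":0},{"offset":[0,0,-1],"yaw":0},{"offset":[0,0,0],"yaw":0},{"offset":[0,0,0],"yaw":0}]}}

```text
time: 3.5
ee_pos: [0.6266, -0.0596, 0.1325]
orientation: [0.606, -0.365, 0.606, 0.364]
ft_force: [-0.2, 0.5, 0.4]
width: 0.0868
```

Request:
{"api": "drive_tool", "payload": {"rows": [{"offset":[0,0,-0.4],"yaw":0},{"offset":[0,0,-0.4],"yaw":0},{"offset":[0,0,0],"yaw":0}]}}

```text
time: 3.88
ee_pos: [0.6259, -0.0593, 0.1234]
orientation: [0.606, -0.364, 0.606, 0.365]
ft_force: [0.5, -0.3, -0.3]
width: 0.0868
```

Request:
{"api": "drive_tool", "payload": {"rows": [{"offset":[0,0,0],"yaw":0},{"offset":[0,0,0],"yaw":0},{"offset":[0,0,0],"yaw":0},{"offset":[0,0,0],"yaw":0},{"offset":[0,0,0],"yaw":0},{"offset":[0,0,0],"yaw":0}], "hand": 255, "newtons": 15}}

```text
time: 4.62
ee_pos: [0.6262, -0.0594, 0.1238]
orientation: [0.606, -0.364, 0.606, 0.364]
ft_force: [0.6, -0.3, 0.1]
width: 0.0352
```

```bash
python3 - <<'E'
from h import *
print(read_state()['width'])
i,K,P,c=look('side'); a=cv2.resize(i[150:270,200:370],None,fx=2.3,fy=2.3)
i,K,P,c=look('wrist'); b=i
b=cv2.resize(b,(400,250)); a=cv2.resize(a,(400,282))
cv2.imwrite('pics/c2.png',np.clip(np.vstack([a,b])[:,:,::-1].astype(float)*1.5,0,255).astype(np.uint8))
print(read_state()['width'])
E
```

```text
0.03522850739927474
0.026835004066114245
```

View pics/c2.png

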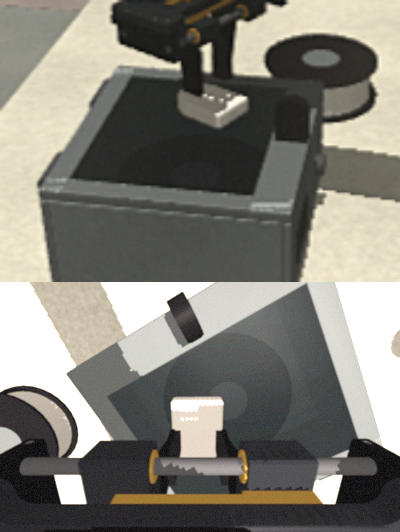

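The fingers closed past the pad width and slid off its round end, so the grasp missed. I'll open, rise and look again.

Request:
{"api": "drive_tool", "payload": {"rows": [{"offset":[0,0,0],"yaw":0},{"offset":[0,0,0],"yaw":0},{"offset":[0,0,0],"yaw":0},{"offset":[0,0,0],"yaw":0},{"offset":[0,0,0],"yaw":0},{"offset":[0,0,0],"yaw":0},{"offset":[0,0,0],"yaw":0},{"offset":[0,0,2],"yaw":0}], "hand": 0}}

```text
time: 5.72
ee_pos: [0.6252, -0.0592, 0.1432]
orientation: [0.605, -0.364, 0.607, 0.365]
ft_force: [-0.1, 0.6, 0.5]
width: 0.0864
```

Request:
{"api": "drive_tool", "payload": {"rows": [{"offset":[0,0,3],"yaw":0},{"offset":[0,0,4],"yaw":0},{"offset":[0,0,3],"yaw":0},{"offset":[0,0,0],"yaw":0},{"offset":[0,0,0],"yaw":0}]}}

```text
time: 6.35
ee_pos: [0.6261, -0.0594, 0.2441]
orientation: [0.606, -0.364, 0.606, 0.364]
ft_force: [0.1, 0.5, 0.2]
width: 0.0869
```

```bash
python3 - <<'E'
from h import *
s,y,a=yawinfo();print(s['ee_pos'],y,a,s['width'])
i,K,P,c=look('wrist','w3.png')
def m(roi,f,z):
    x0,y0,x1,y1=roi;a=np.zeros(i.shape[:2],np.uint8);a[y0:y1,x0:x1]=f[y0:y1,x0:x1]
    k=max(cv2.findContours(a,cv2.RETR_EXTERNAL,cv2.CHAIN_APPROX_NONE)[0],key=cv2.contourArea)
    pw=np.array([onz(K,P,p[0],z)[:2] for p in k]).astype(np.float32)
    print(cv2.boundingRect(k),cv2.minAreaRect(pw*1000))
m((270,110,365,240),i.min(2)>105,.140)
# expected pixel of grasp axis points at the height of the pad
print(proj(K,P,np.array(s['ee_pos'])), proj(K,P,[s['ee_pos'][0],s['ee_pos'][1],.14]),P.round(3).tolist())
# side view triangulation of the fingertips
i,K,P,c=look('side','s3.png'); print(proj(K,P,s['ee_pos']))
cv2.imwrite('pics/c3.png',np.hstack([cv2.resize(i[100:270,200:370],(400,400)),cv2.resize(cv2.imread('pics/w3.png')[:,:,::-1],(400,400))])[:,:,::-1])
E
```

```text
[ 0.62611755 -0.05938927  0.24412572] 62.04894919666391 [ 0.  0. -1.] 0.08692576625244226
(290, 154, 53, 71) ((627.1375122070312, -60.71858215332031), (50.32876968383789, 71.28197479248047), 62.061092376708984)
[316.54151563 229.50260088] [316.63512587 188.69855613] [[0.469, -0.844, -0.261, 0.555], [0.883, 0.448, 0.139, -0.022], [-0.0, -0.296, 0.955, 0.438], [0.0, 0.0, 0.0, 1.0]]
[286.87273713 152.38055926]
```

View pics/c3.png

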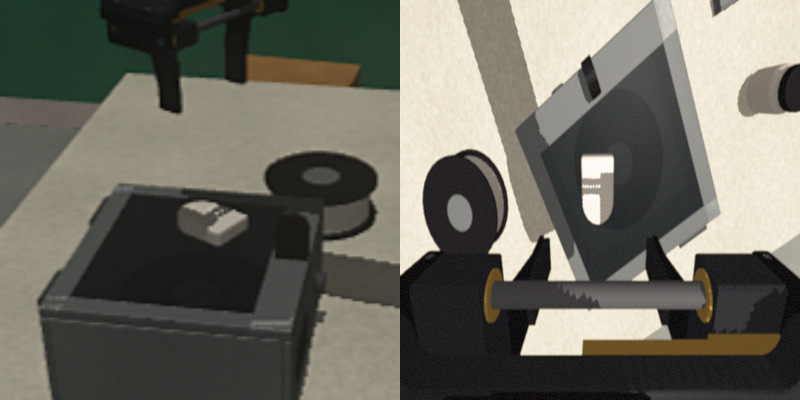

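```bash
python3 - <<'E'
from h import *
s,y,a=yawinfo()
i,K,P,c=look('wrist'); i2,K2,P2,c2=look('side')
# opened tips: wrist (238,237),(402,237); side crop (172,110),(237,80)
S=lambda x,yy:(200+x/2.353,100+yy/2.353)
for uw,us in (((236,238),S(237,82)),((404,238),S(172,111))):
    for a,b in ((uw,us),):
        o1,d1=ray(K,P,a);o2,d2=ray(K2,P2,b)
        t=np.linalg.lstsq(np.c_[d1,-d2],o2-o1,rcond=None)[0]
        p,q=o1+t[0]*d1,o2+t[1]*d2; print(((p+q)/2).round(4),'gap',np.linalg.norm(p-q).round(4))
print(s['ee_pos'])
# does top camera/side camera agree with pad at height .140 ?
g=i2.min(2); m=np.zeros(g.shape,np.uint8); m[175:215,260:320]=(g[175:215,260:320]>95)
k=max(cv2.findContours(m,0,1)[0],key=cv2.contourArea); print(cv2.boundingRect(k)); print(proj(K2,P2,[.627,-.0605,.131]), proj(K2,P2,[.627,-.0605,.151]))
for z in (.24,.26,.27): print(z,proj(K2,P2,[s['ee_pos'][0],s['ee_pos'][1],z]))
E
```

```text
[ 0.5984 -0.0951  0.2756] gap 0.0021
[ 0.6439 -0.012   0.2748] gap 0.0038
[ 0.62571497 -0.05926478  0.24311001]
(260, 175, 55, 8)
[288.2161916  194.13894537] [287.94553386 187.06306862]
0.24 [287.0895043  154.03255538]
0.26 [286.79104203 146.1173133 ]
0.27 [286.63943477 142.09667718]
```

Triangulated, the open fingertips sit about 3 cm above the reported TCP, so the fingers closed over the pad. I'll partly close them in the air and check the tip height at a width near 50 mm.

Request:
{"api": "drive_tool", "payload": {"rows": [{"offset":[0,0,0],"yaw":0},{"offset":[0,0,0],"yaw":0},{"offset":[0,0,0],"yaw":0},{"offset":[0,0,0],"yaw":0},{"offset":[0,0,0],"yaw":0}], "hand": 100}}

```text
time: 7.18
ee_pos: [0.6262, -0.0594, 0.2438]
orientation: [0.606, -0.364, 0.606, 0.364]
ft_force: [0.3, 0.2, 0.6]
width: 0.0539
```

```bash
python3 - <<'E'
from h import *
s,y,a=yawinfo(); print(s['ee_pos'],s['width'])
i,K,P,c=look('side','s4.png')
e=s['ee_pos']; j=np.array([np.cos(np.radians(y)),np.sin(np.radians(y)),0])
im=cv2.resize(i[80:240,210:360],None,fx=4,fy=3.7,interpolation=cv2.INTER_CUBIC)
im=np.clip(im.astype(float)*1.7,0,255).astype(np.uint8)
for sg in (-1,1):
  for z,col in ((e[2],(255,0,0)),(e[2]+.02,(255,255,0)),(e[2]+.04,(0,255,255))):
    p=proj(K,P,[*(e+sg*j*s['width']/2)[:2],z]); cv2.circle(im,(int((p[0]-210)*4),int((p[1]-80)*3.7)),3,col,-1)
cv2.imwrite('pics/c4.png',im[:,:,::-1])
E
```

```text
[ 0.62620999 -0.05941763  0.24380552] 0.05390085177629106
```

View pics/c4.png

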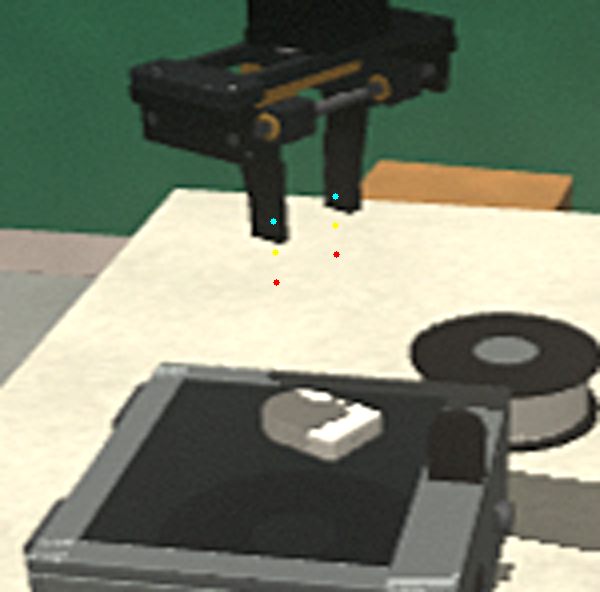

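The real fingertips are about 27 mm above the reported TCP, while sideways they are centred. I'll go down by the real tips, in small steps while watching the force.

Request:
{"api": "drive_tool", "payload": {"rows": [{"offset":[0,0,0],"yaw":0},{"offset":[0,0,0],"yaw":0},{"offset":[0,0,-2],"yaw":0},{"offset":[0,0,-4],"yaw":0},{"offset":[0,0,-4],"yaw":0},{"offset":[0,0,-2.5],"yaw":0},{"offset":[0,0,-1],"yaw":0},{"offset":[0,0,0],"yaw":0}], "hand": 0}}

```text
time: 8.22
ee_pos: [0.6262, -0.0594, 0.1088]
orientation: [0.606, -0.364, 0.606, 0.364]
ft_force: [-0.8, 0.4, -0.1]
width: 0.0872
```

Request:
{"api": "drive_tool", "payload": {"rows": [{"offset":[0,0,-0.4],"yaw":0},{"offset":[0,0,0],"yaw":0}]}}

```text
time: 8.48
ee_pos: [0.6266, -0.0594, 0.1054]
orientation: [0.606, -0.365, 0.606, 0.364]
ft_force: [-0.8, -0.1, -0.1]
width: 0.0869
```

Request:
{"api": "drive_tool", "payload": {"rows": [{"offset":[0,0,-0.3],"yaw":0},{"offset":[0,0,0],"yaw":0}]}}

```text
time: 8.72
ee_pos: [0.6261, -0.0593, 0.1017]
orientation: [0.606, -0.364, 0.606, 0.364]
ft_force: [1.3, 0.5, 0.1]
width: 0.0869
```

Request:
{"api": "drive_tool", "payload": {"rows": [{"offset":[0,0,-0.2],"yaw":0},{"offset":[0,0,0],"yaw":0}]}}

```text
time: 8.98
ee_pos: [0.6261, -0.0594, 0.0996]
orientation: [0.606, -0.364, 0.606, 0.364]
ft_force: [0.3, 0.4, -0.8]
width: 0.0869
```

Request:
{"api": "drive_tool", "payload": {"rows": [{"offset":[0,0,-0.2],"yaw":0},{"offset":[0,0,0],"yaw":0}]}}

```text
time: 9.22
ee_pos: [0.6261, -0.0594, 0.0976]
orientation: [0.606, -0.364, 0.606, 0.364]
ft_force: [0.3, 0.2, 0.2]
width: 0.087
```

Tips are now at about 0.125 with no contact. Closing.

Request:
{"api": "drive_tool", "payload": {"rows": [{"offset":[0,0,0],"yaw":0},{"offset":[0,0,0],"yaw":0},{"offset":[0,0,0],"yaw":0},{"offset":[0,0,0],"yaw":0},{"offset":[0,0,0],"yaw":0},{"offset":[0,0,0],"yaw":0}], "hand": 255, "newtons": 15}}

```text
time: 9.98
ee_pos: [0.6262, -0.0594, 0.0978]
orientation: [0.606, -0.364, 0.606, 0.364]
ft_force: [-0.6, -0.5, -0.3]
width: 0.0495
```

Request:
{"api": "drive_tool", "payload": {"rows": [{"offset":[0,0,1],"yaw":0},{"offset":[0,0,2],"yaw":0},{"offset":[0,0,3],"yaw":0},{"offset":[0,0,2],"yaw":0},{"offset":[0,0,0],"yaw":0}]}}

```text
time: 10.6
ee_pos: [0.6273, -0.0596, 0.18]
orientation: [0.607, -0.365, 0.605, 0.364]
ft_force: [0.4, 0.2, -1.2]
width: 0.0498
```

Request:
{"api": "drive_tool", "payload": {"rows": [{"offset":[-0.8,2,0],"yaw":0},{"offset":[-1.4,4,0],"yaw":0.06},{"offset":[-1.6,4,0],"yaw":0.06},{"offset":[-1.6,4,0],"yaw":0.06},{"offset":[-1.6,4,0],"yaw":0.06},{"offset":[-1.6,4,0],"yaw":0.06},{"offset":[-1.6,4,0],"yaw":0.06},{"offset":[-1.4,4,0],"yaw":0}]}}

```text
time: 11.6
ee_pos: [0.5089, 0.2416, 0.1768]
orientation: [0.53, -0.467, 0.531, 0.467]
ft_force: [0.5, -0.1, -0.3]
width: 0.0499
```

Request:
{"api": "drive_tool", "payload": {"rows": [{"offset":[-1.4,4,0],"yaw":0},{"offset":[-1,3,0],"yaw":0},{"offset":[-0.4,1.4,-2],"yaw":0},{"offset":[0,0,-4],"yaw":0},{"offset":[0,0,-4],"yaw":0},{"offset":[0,0,-3],"yaw":0},{"offset":[0,0,-1],"yaw":0},{"offset":[0,0,0],"yaw":0}]}}

```text
time: 12.6
ee_pos: [0.4821, 0.3236, 0.037]
orientation: [0.531, -0.467, 0.532, 0.467]
ft_force: [1.0, -0.4, -0.5]
width: 0.0499
```

```bash
python3 - <<'E'
from h import *
s,y,a=yawinfo(); print(s['ee_pos'],y,a,s['width'],s['ft_force'])
i,K,P,c=look('side'); i2,K2,P2,c2=look('top')
cv2.imwrite('pics/c5.png',np.hstack([cv2.resize(i[180:400,220:440],(400,400)),cv2.resize(i2[150:300,120:270],(400,400))])[:,:,::-1])
E
```

```text
[0.48208962 0.32356428 0.03698489] 82.62548808177327 [-0.001 -0.001 -1.   ] 0.0499117072296265 [ 1.02256186 -0.40905169 -0.45123576]
```

View pics/c5.png

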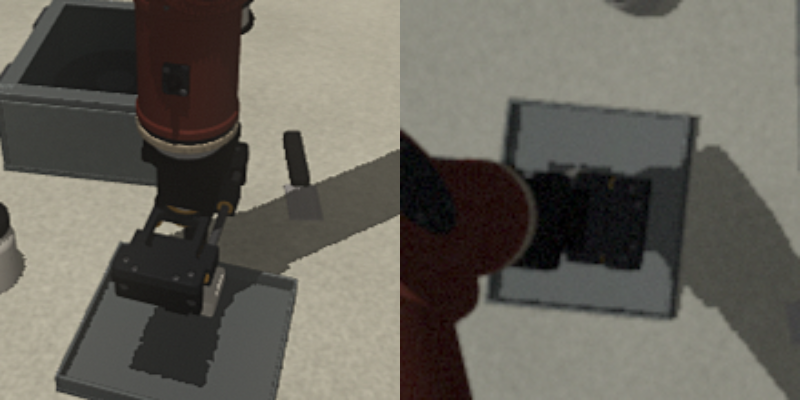

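The pad is held over the middle of the tray and the lid is still shut. Lowering gently.

Request:
{"api": "drive_tool", "payload": {"rows": [{"offset":[0,0,-1.5],"yaw":0},{"offset":[0,0,-1.5],"yaw":0},{"offset":[0,0,-1.2],"yaw":0},{"offset":[0,0,-0.8],"yaw":0},{"offset":[0,0,0],"yaw":0},{"offset":[0,0,0],"yaw":0}]}}

```text
time: 13.45
ee_pos: [0.4825, 0.3248, -0.0119]
orientation: [0.531, -0.467, 0.531, 0.467]
ft_force: [-0.7, -0.2, -0.6]
width: 0.0497
```

Request:
{"api": "drive_tool", "payload": {"rows": [{"offset":[0,0,-0.3],"yaw":0},{"offset":[0,0,0],"yaw":0}]}}

```text
time: 13.7
ee_pos: [0.4822, 0.3246, -0.0152]
orientation: [0.531, -0.467, 0.531, 0.467]
ft_force: [1.0, 1.0, -0.1]
width: 0.0498
```

Request:
{"api": "drive_tool", "payload": {"rows": [{"offset":[0,0,-0.2],"yaw":0},{"offset":[0,0,0],"yaw":0}]}}

```text
time: 13.95
ee_pos: [0.4821, 0.3246, -0.0173]
orientation: [0.531, -0.467, 0.531, 0.467]
ft_force: [0.1, 0.3, -0.7]
width: 0.0498
```

Request:
{"api": "drive_tool", "payload": {"rows": [{"offset":[0,0,-0.1],"yaw":0},{"offset":[0,0,0],"yaw":0}]}}

```text
time: 14.2
ee_pos: [0.4822, 0.3246, -0.0183]
orientation: [0.531, -0.467, 0.531, 0.467]
ft_force: [0.0, 0.5, -1.1]
width: 0.0498
```

Request:
{"api": "drive_tool", "payload": {"rows": [{"offset":[0,0,-0.1],"yaw":0},{"offset":[0,0,0],"yaw":0}]}}

```text
time: 14.45
ee_pos: [0.4821, 0.3245, -0.0193]
orientation: [0.531, -0.467, 0.531, 0.467]
ft_force: [-0.6, 0.3, -0.3]
width: 0.0497
```

Request:
{"api": "drive_tool", "payload": {"rows": [{"offset":[0,0,-0.1],"yaw":0},{"offset":[0,0,0],"yaw":0}]}}

```text
time: 14.7
ee_pos: [0.4821, 0.3245, -0.0203]
orientation: [0.531, -0.467, 0.531, 0.467]
ft_force: [0.1, 1.2, -1.4]
width: 0.0499
```

Request:
{"api": "drive_tool", "payload": {"rows": [{"offset":[0,0,-0.1],"yaw":0},{"offset":[0,0,0],"yaw":0}]}}

```text
time: 14.95
ee_pos: [0.4822, 0.3247, -0.0205]
orientation: [0.531, -0.467, 0.531, 0.467]
ft_force: [-2.7, -2.2, 7.6]
width: 0.0497
```

Request:
{"api": "drive_tool", "payload": {"rows": [{"offset":[0,0,0],"yaw":0},{"offset":[0,0,0],"yaw":0},{"offset":[0,0,0],"yaw":0},{"offset":[0,0,0],"yaw":0},{"offset":[0,0,0],"yaw":0},{"offset":[0,0,1],"yaw":0},{"offset":[0,0,2],"yaw":0}], "hand": 0}}

```text
time: 15.82
ee_pos: [0.4818, 0.3242, 0.009]
orientation: [0.53, -0.467, 0.531, 0.467]
ft_force: [0.3, -0.0, 0.3]
width: 0.0868
```

Contact registered at 7.6 N exactly at the predicted height, and the pad is released. Going up and over to the grip, with one check of the tray and grip on the way.

Request:
{"api": "drive_tool", "payload": {"rows": [{"offset":[0,0,4],"yaw":0},{"offset":[0,0,5],"yaw":0.065},{"offset":[0,0,5],"yaw":0.065},{"offset":[0,-2,5],"yaw":0},{"offset":[1,-4,2],"yaw":0},{"offset":[1,-5,0],"yaw":0},{"offset":[1,-5,0],"yaw":0},{"offset":[1,-5,0],"yaw":0}]}}

```text
time: 16.82
ee_pos: [0.5224, 0.1129, 0.2197]
orientation: [-0.5, 0.501, -0.499, -0.5]
ft_force: [0.9, 0.0, -0.7]
width: 0.0869
```

Request:
{"api": "drive_tool", "payload": {"rows": [{"offset":[1,-5,0],"yaw":0},{"offset":[1,-5,0],"yaw":0},{"offset":[1,-3.5,0],"yaw":0},{"offset":[1,0,0],"yaw":0},{"offset":[0,0,0],"yaw":0},{"offset":[0,0,0],"yaw":0}]}}

```text
time: 17.58
ee_pos: [0.562, -0.019, 0.2188]
orientation: [0.499, -0.501, 0.499, 0.501]
ft_force: [0.6, -1.2, 0.4]
width: 0.087
```

```bash
python3 - <<'E'
from h import *
s,y,a=yawinfo(); print(s['ee_pos'],y,a,s['width'],s['ft_force'])
i2,K2,P2,c2=look('top'); g=i2.min(2); m=np.zeros(g.shape,np.uint8); m[190:265,160:228]=g[190:265,160:228]>120
k=max(cv2.findContours(m,0,1)[0],key=cv2.contourArea); print('pad in tray',cv2.minAreaRect(np.array([onz(K2,P2,p[0],.022)[:2]*1000 for p in k]).astype(np.float32)))
i,K,P,c=look('wrist')
print('fin predicted', proj(K,P,[.513,-.021,.169]),proj(K,P,[.547,-.021,.169]))
cv2.imwrite('pics/c6.png',np.hstack([cv2.resize(i,(480,300)),cv2.resize(i2[165:285,140:260],(300,300))])[:,:,::-1])
cv2.imwrite('pics/w6.png',i[:,:,::-1])
E
```

```text
[ 0.56195047 -0.01904519  0.21877263] 90.23203789261996 [-0.  0. -1.] 0.08702654086666259 [ 0.6157661  -1.21414152  0.40964639]
pad in tray ((484.0224609375, 324.9794921875), (48.40286636352539, 68.88835144042969), 84.03291320800781)
fin predicted [315.25743212 145.85468035] [315.14178712 188.48449573]
```

View pics/c6.png

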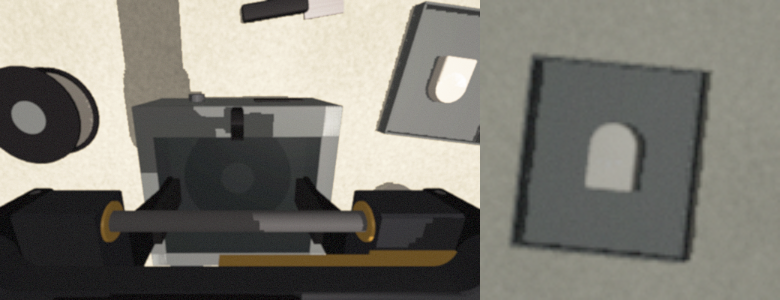

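The pad lies flat in the middle of the tray. The fin appears at about (316,164), which matches the prediction. Descending onto the grip.

Request:
{"api": "drive_tool", "payload": {"rows": [{"offset":[-1.6,-0.1,0],"yaw":0},{"offset":[-1.6,-0.1,0],"yaw":0},{"offset":[0,0,-3],"yaw":0},{"offset":[0,0,-3],"yaw":0},{"offset":[0,0,-2.5],"yaw":0},{"offset":[0,0,-1.5],"yaw":0},{"offset":[0,0,0],"yaw":0},{"offset":[0,0,0],"yaw":0}]}}

```text
time: 18.68
ee_pos: [0.5308, -0.0223, 0.1197]
orientation: [-0.5, 0.501, -0.499, -0.5]
ft_force: [-0.3, 0.4, 0.2]
width: 0.0871
```

Request:
{"api": "drive_tool", "payload": {"rows": [{"offset":[0,0,-0.6],"yaw":0},{"offset":[0,0,-0.6],"yaw":0},{"offset":[0,0,0],"yaw":0}]}}

```text
time: 19.05
ee_pos: [0.5298, -0.0224, 0.1063]
orientation: [0.499, -0.5, 0.5, 0.501]
ft_force: [0.3, -0.8, 0.1]
width: 0.087
```

Request:
{"api": "drive_tool", "payload": {"rows": [{"offset":[0,0,0],"yaw":0},{"offset":[0,0,0],"yaw":0},{"offset":[0,0,0],"yaw":0},{"offset":[0,0,0],"yaw":0},{"offset":[0,0,0],"yaw":0},{"offset":[0,0,0],"yaw":0},{"offset":[0,0,0],"yaw":0},{"offset":[0,0,0],"yaw":0}], "hand": 255, "newtons": 30}}

```text
time: 20.05
ee_pos: [0.5302, -0.0206, 0.1068]
orientation: [0.5, -0.5, 0.499, 0.501]
ft_force: [0.8, 13.9, 0.9]
width: 0.0152
```

Request:
{"api": "drive_tool", "payload": {"rows": [{"offset":[0,0,0],"yaw":0},{"offset":[0,0,0],"yaw":0}]}}

```text
time: 20.3
ee_pos: [0.5302, -0.02, 0.1068]
orientation: [0.5, -0.5, 0.498, 0.502]
ft_force: [-1.2, 7.4, 0.5]
width: 0.0139
```

Request:
{"api": "drive_tool", "payload": {"rows": [{"offset":[0,0.1,0],"yaw":0},{"offset":[0.12,0,0.58],"yaw":0},{"offset":[0.13,0,0.58],"yaw":0},{"offset":[0.31,0,1.14],"yaw":0},{"offset":[0.37,0,1.12],"yaw":0},{"offset":[0,0,0],"yaw":0}]}}

```text
time: 21.05
ee_pos: [0.5389, -0.0199, 0.141]
orientation: [0.499, -0.5, 0.499, 0.502]
ft_force: [-1.0, 6.2, -4.3]
width: 0.0138
```

Request:
{"api": "drive_tool", "payload": {"rows": [{"offset":[0.43,0,1.1],"yaw":0},{"offset":[0.49,0,1.08],"yaw":0},{"offset":[0.54,0,1.05],"yaw":0},{"offset":[0.6,0,1.02],"yaw":0},{"offset":[0.65,0,0.99],"yaw":0},{"offset":[0.7,0,0.96],"yaw":0},{"offset":[0.75,0,0.92],"yaw":0},{"offset":[0,0,0],"yaw":0}]}}

```text
time: 22.05
ee_pos: [0.58, -0.0196, 0.2118]
orientation: [0.499, -0.5, 0.5, 0.502]
ft_force: [-5.1, 6.8, -1.6]
width: 0.0137
```

Request:
{"api": "drive_tool", "payload": {"rows": [{"offset":[0.8,0,0.88],"yaw":0},{"offset":[0.84,0,0.83],"yaw":0},{"offset":[0.88,0,0.79],"yaw":0},{"offset":[0.92,0,0.74],"yaw":0},{"offset":[0.48,0,0.35],"yaw":0},{"offset":[0.48,0,0.34],"yaw":0},{"offset":[0,0,0],"yaw":0},{"offset":[0,0,0],"yaw":0}]}}

```text
time: 23.05
ee_pos: [0.6237, -0.0193, 0.2506]
orientation: [0.498, -0.5, 0.499, 0.503]
ft_force: [-5.7, 6.4, -1.3]
width: 0.0139
```

```bash
python3 - <<'E'
from h import *
s,y,a=yawinfo(); print(s['time'],s['ee_pos'],y,a,s['width'],s['ft_force'],s['torque'])
d=s['ee_pos']-np.array([.5302,-.02,.1068]); x=-.222+d[0]; z=.042+d[2]
print('r',np.hypot(x,z),'vs',np.hypot(.222,.042),'theta',np.degrees(np.arctan2(z,-x)-np.arctan2(.042,.222)))
i,K,P,c=look('side'); 
# expected lid corners at +y side for theta 40,45,50
im=cv2.resize(i[90:290,200:370],None,fx=3,fy=3,interpolation=cv2.INTER_CUBIC); im=np.clip(im.astype(float)*1.5,0,255).astype(np.uint8)
H=np.array([.752,.109,.110])
for t,col in ((40,(255,255,0)),(45,(255,0,0)),(50,(0,255,255))):
    t=np.radians(t)
    for yy in (.109,-.151):
        X=[.752-.24*np.cos(t),yy,.11+.24*np.sin(t)]; p=proj(K,P,X); cv2.circle(im,(int((p[0]-200)*3),int((p[1]-90)*3)),3,col,-1)
p=proj(K,P,H);cv2.circle(im,(int((p[0]-200)*3),int((p[1]-90)*3)),3,(0,255,0),-1)
cv2.imwrite('pics/c7.png',im[:,:,::-1])
E
```

```text
23.05 [ 0.6236709  -0.01926157  0.25063101] 90.23738202593822 [-0.004  0.002 -1.   ] 0.013930287233032142 [-5.74259717  6.43897158 -1.29293958] [1.45881732 1.31367707 0.07339515]
r 0.2259488788408778 vs 0.22593804460515277 theta 44.61739676478051
```

View pics/c7.png

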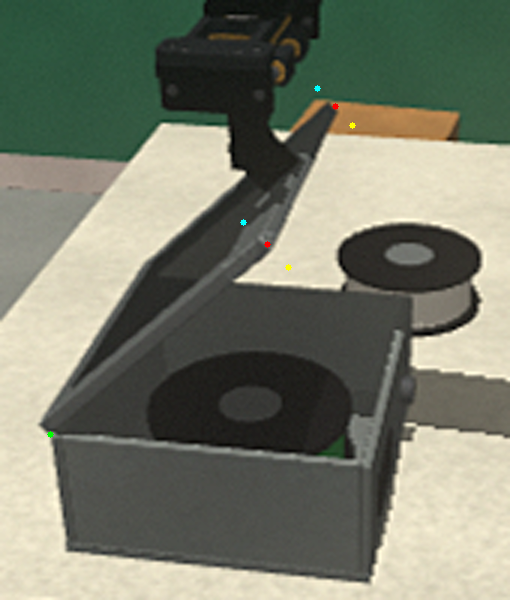

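The red 45° marks fall on the lid's front corners, near (335,105) and (267,243) in the crop. I'll make a small final correction, hold, and check that it stays steady.

Request:
{"api": "drive_tool", "payload": {"rows": [{"offset":[0.1,0,0.1],"yaw":0},{"offset":[0,0,0],"yaw":0},{"offset":[0,0,0],"yaw":0},{"offset":[0,0,0],"yaw":0}]}}

```text
time: 23.6
ee_pos: [0.6246, -0.0193, 0.2513]
orientation: [0.498, -0.499, 0.5, 0.503]
ft_force: [-3.8, 6.4, -2.8]
width: 0.0137
```

Request:
{"api": "drive_tool", "payload": {"rows": [{"offset":[0,0,0],"yaw":0},{"offset":[0,0,0],"yaw":0},{"offset":[0,0,0],"yaw":0},{"offset":[0,0,0],"yaw":0},{"offset":[0,0,0],"yaw":0},{"offset":[0,0,0],"yaw":0}]}}

```text
time: 24.35
ee_pos: [0.6246, -0.0193, 0.2513]
orientation: [0.498, -0.499, 0.5, 0.503]
ft_force: [-4.7, 6.7, -2.8]
width: 0.0136
```

```bash
python3 - <<'E'
from h import *
s=read_state(); d=s['ee_pos']-np.array([.5302,-.02,.1068]); x=-.222+d[0]; z=.042+d[2]
print(s['time'],s['ee_pos'],s['width'],s['ft_force'],np.abs(s['dq']).max(),'theta',np.degrees(np.arctan2(z,-x)-np.arctan2(.042,.222)))
if s['width']>.012: print(arm.finish_job())
E
```

```text
24.35 [ 0.62455358 -0.01932632  0.25126031] 0.013600697353588907 [-4.74952706  6.65127525 -2.81586255] 0.0012144719616675834 theta 44.89223795205759
the job is handed in; nothing more can be done
None
```

I moved the pad into the shallow tray with the lid shut, then raised the lid to 45° and handed the job in still holding it there, at 24.4 s.

- **Pad:** it was set down on contact (7.6 N) and released. The pictures show it lying flat at about (0.484, 0.325), near the middle of the tray.
- **Lid:** I lifted it slowly along its hinge arc. The arm's readings put it at 44.9°, and the side view agreed just before a final nudge of under half a degree. It was steady for the last second, with the fin 13.6 mm wide between the fingers at 30 N.
- **First grasp missed:** the real fingertips turned out to be about 27 mm above the reported TCP, so the fingers closed just above the pad without moving it. I corrected for this, and the tray contact came at the height it predicted.
- **Side force:** about 6–7 N across the fin remained at the end, even after I shifted the grip 1 mm.
- **Spool, jar and scraper:** I never moved near them, but I didn't measure their positions again at the end.

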